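# Index the specimen box a quarter turn and brace it

## Task

The open aluminium specimen box on the index fixture has to be set for the cross-direction readings: without lifting its ear off the corner dowel, push its free corner round a quarter turn counter-clockwise until its long side lies flush against the end stop rail. Then swing the hinged brace with the ball knob round behind the box until it seats past its spring detent, so that the box cannot creep back. Keep the specimens upright in their compartments and do not disturb the things lying about.

Things in the scene. Friction and masses are not known exactly. Their poses are not given: they have to be found in the camera images.
- fixture: Index fixture fixed to the bench: dark steel plate 252 x 238 mm, 10 mm thick, with dowel, two stop rails, hinged brace and a 20 mm cube spring plunger block beyond the brace hinge. Origin under the middle of the plate, z up. In its frame the dowel is at (-88, -31) mm, the brace hinge at (77, 81) mm. Only the box, the specimens and the brace move.
- end_rail (a point): middle of the top edge of the end stop rail's stopping face, which faces the fixture's +x; the rail runs 92 mm along the fixture's y, is 14 mm thick and 26 mm above the plate
- start_rail (a point): middle of the top edge of the start stop rail's face, which faces the fixture's +y; the rail runs 50 mm along the fixture's x, is 14 mm thick and 26 mm above the plate; at the start the box stands beside it
- specimen_box: Open aluminium box, 124 x 86 mm, 40 mm tall, walls 4 mm, six compartments, about 0.5 kg, lying flat on the plate. A 30 mm square ear, 12 mm thick, at one corner sits with 1 mm play over the dowel. Origin: axis of the ear hole, underside; x along the length. The box spans x = 15 to 139, y = -71 to 15 mm. Starts turned 0.02 to 0.22 rad from the fixture's x axis; home, its x is the fixture's +y.
- free_corner (a point): outer corner of the box diagonally across from the ear, at (139, -71, 20) mm in the box's frame, 156 mm from the dowel axis. Pushing the y = -71 mm side near this corner turns the box counter-clockwise seen from above; it takes a few N and the box stays where it is left. Home, its y = +15 mm side lies on the end stop rail
- box_ear (a point): centre of the ear hole at the underside of the box (the box's origin)
- dowel (a point): axis of the fixed corner dowel (12 mm thick, 23 mm tall) at the plate's top, 10 mm above the bench
- brace (a joint): angle of the brace, rad, about a vertical axis, counter-clockwise from above; 0 parked, 1.833 seated (end stop), where it points along the fixture's -x. Its direction from the hinge is the fixture's +x turned by 1.309 + this value. Starts at 0 to 0.5. It rides over a spring detent between about 1.2 and 1.53 (about 2.2 N at the knob), which then holds it at the end.
- brace_knob (a point): centre of the black ball knob, 32 mm in diameter, on the brace 60 mm from its hinge. Its top is 16 mm above this point; the bar below is 18 mm wide, its top 26 mm above the bench, and a stem 11 mm thick joins the two
- brace_hinge (a point): hinge axis of the brace, 20 mm above the bench. The brace's rounded nose ends 92.5 mm from it. The brace comes round only once the box is home: seated, the nose stands 1.5 mm from the box's outer side (y = -71 mm); on the way it noses the box home if that is a few mm short
- mount_a: round resin-mounted specimen, about 31 mm in diameter and 15 to 21 mm tall, standing loose in one compartment of the box; origin under its middle, z up
- mount_b: round resin-mounted specimen, about 31 mm in diameter and 15 to 21 mm tall, standing loose in one compartment of the box; origin under its middle, z up
- mount_c: round resin-mounted specimen, about 31 mm in diameter and 15 to 21 mm tall, standing loose in one compartment of the box; origin under its middle, z up
- loupe: bystander: small black loupe, 77 mm long, lying left of the fixture; origin under its middle
- hardness_block: bystander: round steel block, 50 mm across, 16 mm thick, left of the fixture, in front of the fixed white cabinet (0.32 m tall, its front at x = 0.52 m, its right side at y = 0.21 m, which the arm has to go round); origin under its middle
- marker: bystander: marker pen, 135 mm long, lying right of the fixture; origin under its middle
Not all that is in view belongs to the job. Leave any blue look-alike of the mount_c alone.

How it is judged:
By the outcome, as a careful person would: the job done as asked, in the order asked, and still so for the second after the job is handed in, with the robot touching nothing.
It also fails if it takes over 56 s, if anything falls off the work surface, if the arm or the gripper's body presses on something with over 40 N, if the wrist force passes 120 N, or if a joint passes its speed limit or range.

## Robot

A 6-joint arm with a two-finger parallel gripper is mounted at the origin on a cart in front of the work surface, level with it; the furniture and walls round the work are solid. World frame = base frame: x ahead of the robot, y to its left, z up, the work surface at z = 0. Lengths are in m, angles in degrees, forces in N, time in s.
With the tool pointing down it reaches from about 0.375 to 0.75 m from the base axis. Payload 9 kg.
Tool frame: the origin (TCP) lies where the fingers leave the gripper's body, on its centre line; the fingertips stand 73 mm ahead of it and the grasp point (between the pads) lies 54 mm ahead of it (robot.tip_reach is the distance from the TCP to the fingertips, in m); z points along the fingers, y is the line along which they close (so a half turn about z gives the same grasp; the last joint's range is limited). The gripper opens to 85 mm and grips with 20 to 120 N. Pads are 22 mm wide; open, the fingers measure 114 mm over their backs; the gripper's body (76 mm by 85 mm) begins 54 mm behind the grasp point. The pads swing forward as they close: fully open they stand 13 mm farther back than shut.
Start: joints at [-77.447, 5.964, 5.575, 89.605, 0, 77.527], TCP at [0.254, -0.544, 0.304] pointing down, gripper open.
Joint ranges: [-171.21, 171.21], [-48.23, 106.86], [-62.78, 66.21], [-105.2, 120.99], [-86.42, 89.51], [-180, 180]. Speed limits (degrees/s): [127.2, 127.2, 147.25, 180, 180, 180].

## Interface

Orientations are given as [roll, pitch, yaw] about the fixed x, y, z axes, in that order (R = Rz(yaw) Ry(pitch) Rx(roll)).
In Python, from plant import robot gives the robot as it stands. Calls block until the motion is done:
- robot.move_pose(position, orientation): joint-space move of the TCP to a pose.
- robot.line_to(position, vel=0.15, rotation=None, guard=None): straight line of the TCP; rotation=None keeps the orientation; vel is the mean speed in m/s. With guard (N) it stops when the force on the tool has changed by that much, and returns True; else False.
- robot.goto_joints(angles): joint-space move.
- robot.set_gripper(opening): finger opening in m; the grip force is fixed at half the most; returns when the fingers have stopped.
- robot.pause(seconds).
- robot.ik(position, orientation): joint angles nearest the present ones, or None.
- robot.observe(): the state.
- robot.grab_frame(name): name is "side" or "top" or "wrist"; returns the picture (480x640x3 uint8, blue, green, red); there is no depth.
- robot.get_calibration(name): a dict with "vertical_fov" (degrees; the focal length in pixels is half the picture's height over the tangent of half this angle, whatever the lens; pixels are square), "cx", "cy" (the principal point, pixels), "rvec" (rotation vector, rad) and "tvec" (3), from world to camera coordinates, as OpenCV has them. Camera axes: x right, y down, z forward; pixel columns grow to the right and rows downward; lengths in m; the calibration is good to about 2 mm. A picture is of the moment at which its call begins: read the wrist's pose just before it. get_calibration takes no time and is no camera call; for the wrist camera it gives the pose at the moment of the call.
A pose or a line that the arm cannot do raises robot.IKError and nothing moves.
- robot.job_done(): hands the job in; it is judged then, once.
The state is a dict: "time": time; "q": joint angles; "qvel": joint speeds; "joint_torque": joint torques, N m; "tool_pos": TCP position; "tcp_rot": TCP orientation; "ft_force": force on the tool from outside, world axes, zero at the start; "torque": the same for the moment, N m; "gripper_width": finger opening in m; "gripper_force": force on a finger pad.
Only numpy, scipy, OpenCV 4.12 (cv2) and the standard library are available. Lean on these libraries where they do the work, as an engineer would, in place of code of your own. Each camera call takes 0.05 s, during which the arm holds its last target. There are 200 camera calls.

## Working session

There is one attempt and no reset: what is moved stays moved. The work goes in short steps, each a Python script; the robot and the scene stay as the last script left them, time stands still between calls to the robot, and variables do not carry over. Pictures are saved under pics/ and viewed, at most 10 in all, crops included, and the job is handed in when it is done.

```bash
mkdir -p pics; ls
python3 - <<'E'
from plant import robot
import cv2
for n in("top","side"):
    im=robot.grab_frame(n); cv2.imwrite(f"pics/{n}0.png",im)
    print(n,robot.get_calibration(n))
s=robot.observe();print(s["time"],s["tcp_rot"],s["tool_pos"],robot.tip_reach)
E
```

```text
pics
top {'vertical_fov': 45.2088868614513, 'cx': 325.58221416248693, 'cy': 232.26323109136771, 'rvec': array([ 2.21002312, -2.1567668 ,  0.03931344]), 'tvec': array([-0.05813257,  0.51866034,  1.14147137])}
side {'vertical_fov': 46.94903681457612, 'cx': 317.273689825311, 'cy': 240.70823571654984, 'rvec': array([ 2.01418373, -0.30288917,  0.21842755]), 'tvec': array([-0.53051842,  0.10580563,  1.26158841])}
0.1 [-1.79932789e+02 -1.57057806e-02  2.50253397e+01] [ 0.25378667 -0.54345557  0.3031876 ] 0.0726
```

View pics/top0.png

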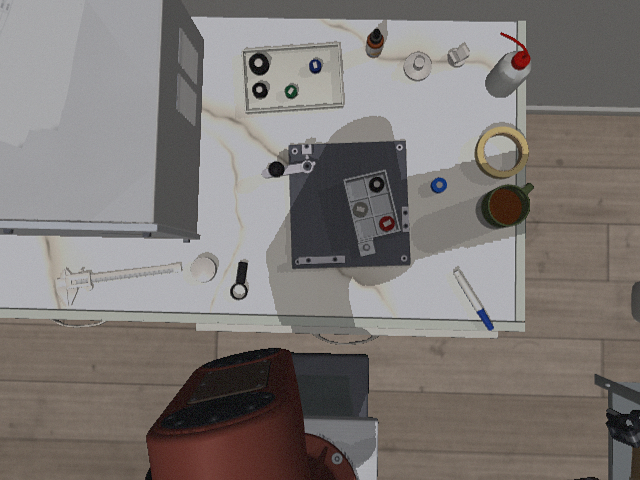

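View pics/side0.png

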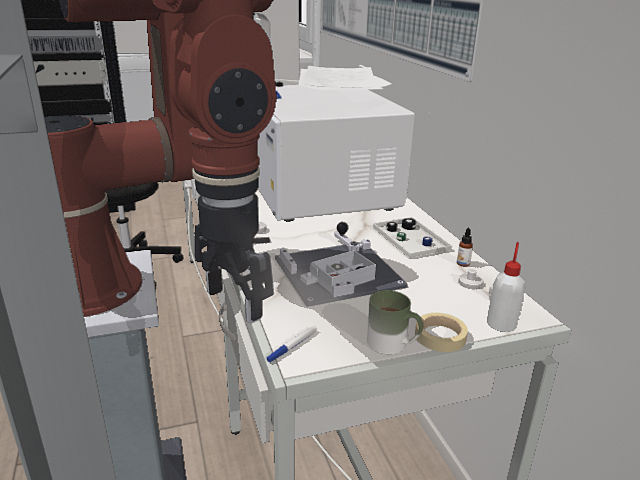

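The top view shows the plate with corners at (289,143), (406,140), (410,266) and (292,269). The ear is at (366,246), and the free corner is near (388,170). The brace hinge is at (307,166) with the knob at (277,169). Next I'll get rough positions and a closer wrist view.

```bash
cat > h.py <<'E'
import numpy as np, cv2
from plant import robot
def K(c): 
    f=240/np.tan(np.radians(c["vertical_fov"]/2)); return np.array([[f,0,c["cx"]],[0,f,c["cy"]],[0,0,1]])
def unproj(c,px,z):
    R=cv2.Rodrigues(np.array(c["rvec"]))[0]; C=-R.T@np.array(c["tvec"])
    d=(R.T@np.linalg.inv(K(c))@np.c_[np.array(px,float),np.ones(len(px))].T).T
    return C+d*((z-C[2])/d[:,2])[:,None]
def proj(c,P): return cv2.projectPoints(np.array(P,float),np.array(c["rvec"]),np.array(c["tvec"]),K(c),None)[0][:,0]
E
python3 - <<'E'
from h import *
c=robot.get_calibration("top")
P=unproj(c,[(289,143),(406,140),(410,266),(292,269)],.01);print(P.round(4))
print(unproj(c,[(366,246),(307,166),(388,170),(277,169)],.04).round(3))
m=P.mean(0)
robot.move_pose([m[0]-0.03,m[1],.33],[180,0,25])
w=robot.get_calibration("wrist");np.save("w1.npy",w,allow_pickle=True)
cv2.imwrite("pics/w1.png",robot.grab_frame("wrist"))
s=robot.observe();print(s["time"],s["tool_pos"],s["tcp_rot"],s["q"])
R=cv2.Rodrigues(w["rvec"])[0];print(-R.T@w["tvec"],R)
E
```

```text
[[ 0.6999  0.0334  0.01  ]
 [ 0.711  -0.2035  0.01  ]
 [ 0.4566 -0.2158  0.01  ]
 [ 0.4447  0.0201  0.01  ]]
[[ 0.493 -0.126  0.04 ]
 [ 0.649 -0.006  0.04 ]
 [ 0.644 -0.166  0.04 ]
 [ 0.641  0.053  0.04 ]]
2.1 [ 0.54797518 -0.09236221  0.32984879] [-1.79999206e+02  1.24138408e-02  2.49250214e+01] [-2.30502419e+01 -1.35713787e+00  7.74357020e-01  9.21403954e+01
 -8.68997224e-03  1.32024737e+02]
[ 0.60833271 -0.06399964  0.39919021] [[ 4.21998754e-01 -9.06596220e-01 -5.87544901e-04]
 [-8.74231336e-01 -4.07105125e-01  2.64546760e-01]
 [-2.40076285e-01 -1.11124753e-01 -9.64372680e-01]]
```

View pics/w1.png

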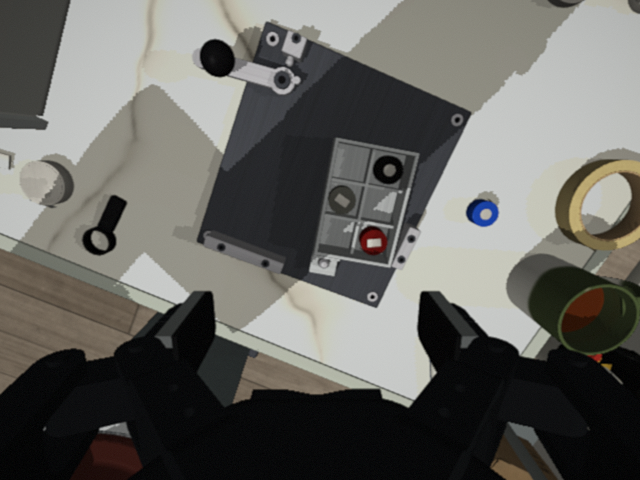

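The wrist view shows the plate corners at (266,22), (470,114), (377,307) and (203,240). The hinge is at (283,80), the knob at (217,58) and the ear hole at (323,263). The box's far top corners are at (336,139) and (419,155). The black, grey and red mounts are in the box. The blue ring at (484,212) lies on the bench and isn't part of the job. I'll fit the poses by least squares.

```bash
cat > fit.py <<'E'
from h import *
from scipy.optimize import least_squares
w=np.load("w1.npy",allow_pickle=True).item(); t=robot.get_calibration("top")
def rot(a): return np.array([[np.cos(a),-np.sin(a)],[np.sin(a),np.cos(a)]])
def pts(p):
    F=lambda x,y,z: np.r_[p[:2]+rot(p[2])@[x,y],z]
    B=lambda x,y,z: F(*(np.array([-.088,-.031])+rot(p[3])@[x,y]),z)
    b=1.309+p[4]
    return dict(TL=F(.126,.119,.01),TR=F(.126,-.119,.01),BR=F(-.126,-.119,.01),BL=F(-.126,.119,.01),
     hinge=F(.077,.081,.028),dowel=F(-.088,-.031,.033),b1=B(.139,.015,.05),b2=B(.139,-.071,.05),
     knob=F(.077+.06*np.cos(b),.081+.06*np.sin(b),p[5]))
ow=dict(TL=(266,22),TR=(470,114),BR=(377,307),BL=(203,240),hinge=(283,79),dowel=(323,263),b1=(336,138),b2=(419,154),knob=(217,58))
ot=dict(TL=(289,143),TR=(406,140),BR=(410,266),BL=(292,269),hinge=(307,166),dowel=(366,246),knob=(277,169))
def res(p):
    P=pts(p); r=[]
    for c,o in((w,ow),(t,ot)):
        r.append((proj(c,[P[k] for k in o])-np.array(list(o.values()))).ravel())
    return np.concatenate(r)
if __name__=="__main__":
    s=least_squares(res,[.578,-.09,.05,.1,.3,.055],loss="soft_l1"); p=s.x; np.save("p.npy",p)
    print(p.round(4)); print(res(p).reshape(-1,2).round(1).tolist())
    for k,v in pts(p).items(): print(k,v.round(4))
E
python3 fit.py
```

```text
[ 0.5787 -0.0913  0.0507  0.1991  0.4006  0.0512]
[[0.1, -3.1], [3.9, -1.0], [-1.0, 2.9], [-8.8, 1.6], [-0.4, 1.0], [0.2, 2.0], [-0.5, -0.7], [1.0, -0.1], [-0.0, 0.2], [-0.2, 0.7], [0.2, 0.2], [0.4, -1.1], [-0.5, -1.1], [0.6, -0.5], [0.4, 0.7], [-0.3, -0.4]]
TL [0.6985 0.0339 0.01  ]
TR [ 0.7106 -0.2038  0.01  ]
BR [ 0.4589 -0.2166  0.01  ]
BL [0.4469 0.0211 0.01  ]
hinge [ 0.6515 -0.0065  0.028 ]
dowel [ 0.4924 -0.1267  0.033 ]
b1 [ 0.6234 -0.0779  0.05  ]
b2 [ 0.6447 -0.1612  0.05  ]
knob [0.6402 0.0524 0.0512]
```

```bash
cat >> h.py <<'E'
p=np.load("p.npy") if __import__("os").path.exists("p.npy") else None
def rot(a): return np.array([[np.cos(a),-np.sin(a)],[np.sin(a),np.cos(a)]])
def fx(xy): return p[:2]+rot(p[2])@np.array(xy)
def boxpose(th,bx,d,z):   # tool pushing box side at box x=bx, axis d outside it
    xy=fx(np.array([-.088,-.031])+rot(th)@[bx,-.071-d]); return [*xy,z],[180,0,np.degrees(p[2]+th)+90]
E
python3 - <<'E'
from h import *
robot.set_gripper(0)
Z=.0946; th=p[3]
a,o=boxpose(th,.122,.035,.2)
print(a,o)
robot.move_pose(a,o)
a[2]=Z; print("down hit",robot.line_to(a,vel=.15,guard=8))
b,_=boxpose(th,.122,.004,Z)
print("hit",robot.line_to(b,vel=.03,guard=2.5))
s=robot.observe(); r=rot(-p[2]-th)@(np.array(s["tool_pos"][:2])-fx([-.088,-.031]))
print(s["time"],s["tool_pos"],r,s["ft_force"],s["q"])
E
```

```text
[np.float64(0.6368286230527163), np.float64(-0.19930306106284917), 0.2] [180, 0, np.float64(104.3072114040475)]
down hit False
hit True
5.8583 [ 0.63039263 -0.1738643   0.0942396 ] [ 0.12205007 -0.07975976] [ 0.20412838 -0.17347854  1.0495184 ] [-2.68456786e+01  1.90127655e+01 -1.61727594e+00  6.93772703e+01
 -1.18931126e-02  4.88174505e+01]
```

Run:
```python
from h import *
Z=.0946; th0=p[3]
for th in np.linspace(th0,np.pi/2-.05,10)[1:]:
    a,o=boxpose(th,.122,.0095,Z)
    h=robot.line_to(a,vel=.07,rotation=o,guard=25); s=robot.observe()
    print(round(th,2),h,np.round(s["ft_force"],1),round(s["time"],1))
    if h: break
im=robot.grab_frame("top"); cv2.imwrite("pics/t2.png",cv2.resize(im[110:310,200:500],None,fx=2.5,fy=2.5))
```

```text
0.35 False [-0.1 -0.2 -0.6] 6.3
0.49 False [ 0.  -0.2 -0.4] 6.8
0.64 False [-0.2 -0.5 -0. ] 7.2
0.79 False [-0.7  0.5  0.4] 7.7
0.93 False [0.1 0.8 0.2] 8.1
1.08 False [-0.4 -0.5  0.7] 8.6
1.23 False [-0.5 -0.3  0.2] 9.1
1.37 False [-0.1 -0.2  0.5] 9.5
1.52 False [ 0.2  0.6 -0.4] 10.0
```

View pics/t2.png

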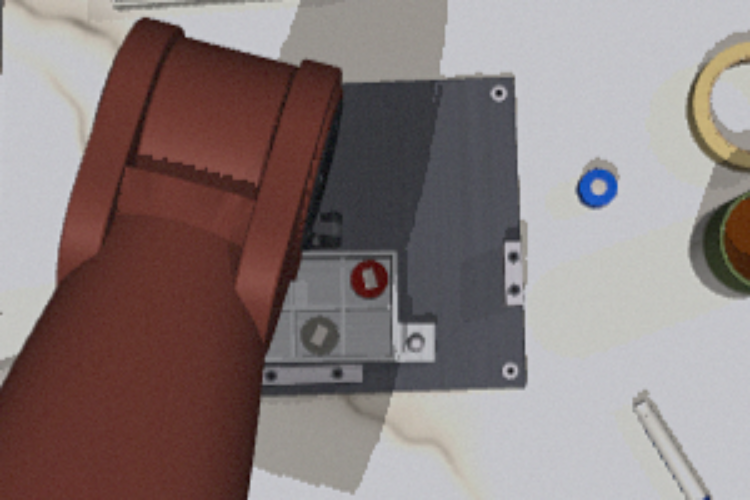

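The box has followed the push. Its long side is almost on the end rail at crop (315,370), and the specimens are upright. I'll press it home with a force guard, back off and look.

Run:
```python
from h import *
Z=.0946
a,o=boxpose(np.pi/2,.122,.0095-.009,Z)
h=robot.line_to(a,vel=.02,rotation=o,guard=10); s=robot.observe()
print(h,np.round(s["ft_force"],1),(rot(-p[2])@(s["tool_pos"][:2]-p[:2])).round(4))
robot.pause(.2)
f=rot(-p[2])@(robot.observe()["tool_pos"][:2]-p[:2])
b=fx(f+[.012,0]); robot.line_to([*b,Z],vel=.06)
robot.line_to([*b,.2],vel=.2)
robot.move_pose([.53,-.09,.33],[180,0,115])
w=robot.get_calibration("wrist");np.save("w2.npy",w,allow_pickle=True)
cv2.imwrite("pics/w2.png",robot.grab_frame("wrist"));s=robot.observe();print(s["time"],s["q"])
```

```text
True [ 2.5 -0.3  1.7] [-0.0058  0.0881]
12.6583 [-2.35516211e+01 -4.44311304e+00 -2.38773267e+00  9.22005705e+01
  7.89192049e-03  4.13151616e+01]
```

View pics/w2.png

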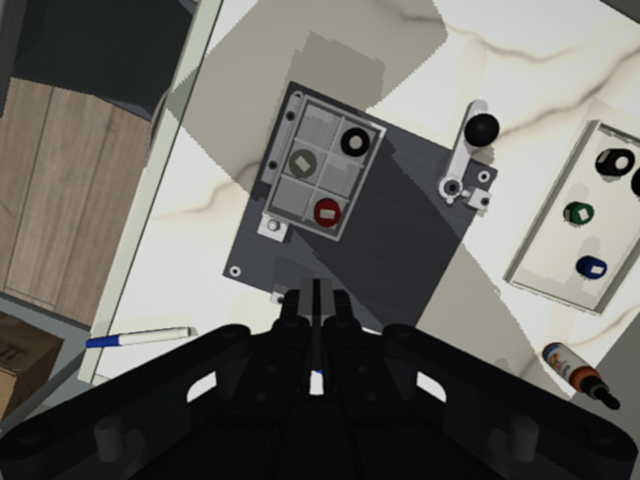

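The wrist view shows the box flush on the end rail at (285,140) with its ear on the dowel at (272,226). All three mounts are upright. The brace is still parked, with its knob at (482,130). Next I'll swing the brace.

```bash
cat >> h.py <<'E'
def brpose(v,d,z):   # tool behind knob by d, pushing counter-clockwise
    b=1.309+v; k=np.array([.077,.081])+.06*np.array([np.cos(b),np.sin(b)])
    return [*fx(k-d*np.array([-np.sin(b),np.cos(b)])),z],[180,0,np.degrees(p[2]+b)+90]
E
python3 - <<'E'
from h import *
import fit
w=np.load("w2.npy",allow_pickle=True).item()
P=fit.pts(p);print("knob/hinge px",proj(w,[P["knob"],P["hinge"]]))
Z=.042+.0726
a,o=brpose(p[4],.055,.22)
robot.move_pose(a,o)
a[2]=Z; print("down hit",robot.line_to(a,vel=.15,guard=8))
b,_=brpose(p[4],.018,Z)
print("hit",robot.line_to(b,vel=.03,guard=2))
s=robot.observe(); k,_=brpose(p[4],0,Z)
print(s["time"],np.linalg.norm(np.array(k[:2])-s["tool_pos"][:2]),s["q"].round(1) if hasattr(s["q"],"round") else s["q"])
E
```

```text
knob/hinge px [[481.55608641 130.68401068]
 [450.97753336 187.91448126]]
down hit False
hit False
15.875 0.018041921381240472 [ -6.5  19.2   0.8  71.6  -0.  -17.3]
```

Run:
```python
from h import *
Z=.042+.0726
for v in np.linspace(p[4],1.80,9)[1:]:
    a,o=brpose(v,.026,Z)
    h=robot.line_to(a,vel=.06,rotation=o,guard=15); s=robot.observe()
    print(round(v,2),h,np.round(s["ft_force"],1),round(s["time"],1))
    if h: break
else:
    a,o=brpose(1.833,.018,Z)
    print(robot.line_to(a,vel=.02,rotation=o,guard=8))
    s=robot.observe(); f=rot(-p[2])@(s["tool_pos"][:2]-p[:2]); print(f,s["ft_force"])
    robot.pause(.2)
    b=fx(f+[0,.03]); robot.line_to([*b,Z],vel=.08)
    robot.line_to([*b,.22],vel=.2)
    robot.move_pose([.53,-.09,.33],[180,0,115])
    cv2.imwrite("pics/w3.png",robot.grab_frame("wrist"));print(robot.observe()["time"])
```

```text
0.58 False [-0.2 -0.  -0.1] 16.2
0.75 False [-0.7 -0.4 -0.1] 16.5
0.93 False [ 0.4 -0.5  0.3] 16.9
1.1 False [ 0.2 -1.  -0.2] 17.2
1.28 False [1.3 0.8 0.7] 17.6
1.45 False [ 0.8 -0.3 -0.4] 17.9
1.63 False [ 0.1 -0.4  0.1] 18.2
1.8 False [ 0.3 -0.1 -1.4] 18.6
True
[0.01772699 0.107583  ] [0.55374478 4.00113494 2.40335064]
22.45
```

```bash
ls pics
```

```text
side0.png
t2.png
top0.png
w1.png
w2.png
w3.png
```

View pics/w3.png

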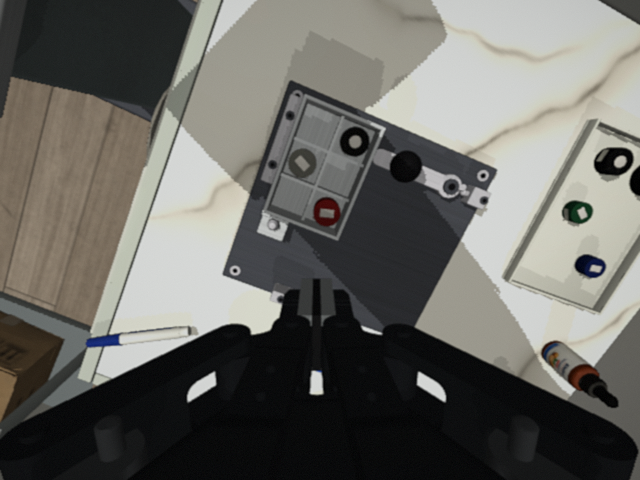

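The brace points straight at the box: hinge (451,187), knob (405,167), nose at the box side near (381,155). It stopped at the end stop, where the knob should be. The box is still flush, the mounts are upright and the arm is clear.

```bash
python3 -c "
from plant import robot
print(robot.job_done())"
```

```text
the job is handed in; nothing more can be done
None
```

The box is turned a quarter turn and flush against the end stop rail, the brace is seated past its detent behind it, the specimens are upright, nothing around the fixture was touched, and I handed the job in after about 22.5 s.

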